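Dock the sprung flask cradle and hold the round flask pressed down in it

TASK

The mixer runs only while a flask is held down in its docked cradle. Push the round grey cradle across the bench all the way into the V-shaped blue dock; then take the round flask with the green stopper from its cork rest, set it upright in the cradle's orange sprung ring and press it down until the ring is all the way down. Finish while still holding the flask pressed down like this with the gripper, touching only the flask, and leave everything else on the bench where it stands.

Things in the scene. Friction and masses are not known exactly. Their poses are not given: they have to be found in the camera images.
- dock: Fixed mixer dock. Two blue walls, 20 mm high and 16 mm thick, form a V that opens towards the dock's -x side (roughly towards the robot; 160 mm wide at the mouth, each wall 35 degrees off the dock's x axis); behind them stands a white drive box 60 mm high, its front face 68 mm from the origin along dock +x. Origin: on the table, at the spot where the centre of the round cradle base comes to rest when it touches both walls of the V. Its x axis points into the dock.
- cradle: Loose cradle: a round grey base 120 mm in diameter and 22 mm high (about 0.55 kg, slides flat on the table with 5 to 8 N), carrying an orange sprung ring above its middle. Posts and springs stand on the base within 52 mm of its axis; nothing on it is higher than 60 mm. Origin: centre of the base's underside, z up. Its yaw does not matter.
- ring_top (a point): Centre of the top face of the orange sprung ring; it moves with the ring. The ring is 72 mm outside, 52 mm hole, 10 mm thick; its top is 58 mm above the table when free and 42 mm when all the way down. The flask's bulb sits in the hole, its lowest point 11.6 mm below this point.
- ring (a joint): How far the ring is pressed down, in m: 0 free, 0.016 all the way down. The springs push up with about 4.5 N at the start and 12 N all the way down, so the flask's own weight does not sink it and it rises again when released.
- flask: Round-bottomed glass flask with a green stopper: bulb 70 mm in diameter, straight neck 28 mm in diameter from 68 mm to 112 mm above the origin, stopper 27 mm in diameter from there to 126 mm. 0.13 to 0.21 kg. Origin: lowest point of the bulb, z up along the neck; round about z. At the start it stands upright, origin 13.5 mm above the table.
- flask_bulb (a point): Centre of the flask's bulb, 35 mm above the flask's origin.
- cork_rest: Fixed cork ring in which the flask stands at the start: 90 mm outside, 50 mm hole, 24 mm high. Origin: centre of its underside.
- jar: Bystander: clear glass jar, 64 mm in diameter, 60 mm high. Origin: centre of its underside.
- dropper: Bystander: small green bottle with a green cap, 28 mm in diameter, 62 mm high. Origin: centre of its underside.
- amber: Bystander: amber bottle with a black cap, 56 mm in diameter, 105 mm high. Origin: centre of its underside.
- dish: Bystander: flat clear dish, 90 mm in diameter, 16 mm high. Origin: centre of its underside.
- plate_low: Bystander: lower of two stacked cream-coloured well plates, 86 x 128 x 14 mm. Origin: centre of its underside.
- plate_high: Bystander: upper of the two stacked well plates, the same size, lying on the lower. Origin: centre of its underside.
Things that resemble listed ones, but are neither listed nor needed, are in the scene too. Several things have the shape of the cradle; the one meant has the colours described above.

How it is judged:
By the outcome, as a careful person would: the job done as asked, in the order asked, and still so for the second after the job is handed in, while the arm keeps its last pose, push and grip.
It also fails if it takes over 64 s, if anything falls off the work surface, if the arm or the gripper's body presses on something with over 40 N, if the wrist force passes 120 N, or if a joint passes its speed limit or range.

ROBOT

A 6-joint arm with a two-finger parallel gripper is mounted at the origin on the work surface. World frame = base frame: x ahead of the robot, y to its left, z up, the work surface at z = 0. Lengths are in m, angles in degrees, forces in N, time in s.
With the tool pointing down it reaches from about 0.25 to 0.725 m from the base axis. Payload 4 kg.
Tool frame: the origin (TCP) lies at the very end of the fingers, on their centre line; the grasp point (between the pads) lies 19 mm behind it; z points along the fingers, y is the direction in which the jaws open and shut (so a half turn about z gives the same grasp; the last joint's range is limited). The gripper opens to 85 mm and grips with 20 to 120 N. Pads are 22 mm wide; open, the fingers measure 114 mm over their backs; the gripper's body (76 mm by 85 mm) begins 54 mm behind the grasp point. The pads swing forward as they close: fully open they stand 13 mm farther back than shut.
Start: joints at [68.297, 13.785, 0.286, 76.501, 0, 90], TCP at [0.185, 0.465, 0.231] pointing down, gripper open.
Joint ranges: [-155.79, 155.79], [-60.16, 107.12], [-62.33, 73.08], [-114, 123.19], [-81.49, 82.49], [-180, 180]. Speed limits (degrees/s): [159.86, 159.86, 180, 180, 180, 180].

INTERFACE

Orientations are given as [roll, pitch, yaw] about the fixed x, y, z axes, in that order (R = Rz(yaw) Ry(pitch) Rx(roll)).
In Python, from workcell import readout, viewer, ctrl gives the robot as it stands.
- The arm moves only by the shell command python3 -m crank 'ROWS' [OPENING] [FORCE]. ROWS is a JSON object of lists of equal length, an entry for each row: "slide": the shift along the world's x, y, z in m, a list of three; "roll": the turn about the world's z in rad. In form: {"slide": [[tx, ty, tz], ...], "roll": [roll, ...]}. A call has 1 to 12 rows; each row shifts and turns the commanded pose from where the row before left it; what a row does not reach is not made up. A row lasts 1/8 s, in which the tool goes at most 62.5 mm and 10.7 degrees, less where a joint would pass 70% of its speed; a pose out of reach is approached as far as the arm can. A call with a gripper value outside its range is refused whole. OPENING is the finger opening in m, from 0 to 0.0854, set as the call begins (- or left out, the last holds). The fingers move at their own pace and stop on an object; FORCE is the grip in N (left out, the last holds). Time passes only in rows, so rows that do not move let the fingers close. It gives the time, the measured TCP pose, the force and the opening at its end, in the units of the state.
- readout.sense(): the state, without advancing time (a new reading comes with each control period).
- viewer.snapshot(name): name is "side" or "top" or "wrist"; returns the picture (480x640x3 uint8, red, green, blue); there is no depth.
- viewer.camera_model(name): a dict with "fx", "fy", "cx", "cy" (pixels), "view" (4x4, takes a point from world to camera coordinates). Camera axes: x right, y down, z forward; pixel columns grow to the right and rows downward; lengths in m; the calibration is good to about 2 mm. A picture is of the moment at which its call begins: read the wrist's pose just before it. camera_model takes no time and is no camera call; for the wrist camera it gives the pose at the moment of the call.
- ctrl.job_done(): hands the job in, once; it reports no verdict.
The state is a dict: "t": time; "joints": joint angles; "qd": joint speeds; "effort": joint torques, N m; "tool_pos": TCP position; "orientation": TCP orientation; "wrist_force": force on the tool from outside, world axes, zero at the start; "torque": the same for the moment, N m; "opening": opening from 0.0 (shut) to 1.0 (fully open).
Only numpy, scipy, OpenCV 4.12 (cv2) and the standard library are available. Lean on these libraries where they do the work, as an engineer would, in place of code of your own. Each camera call takes 0.05 s, during which the arm holds its last target.

## Working session

There is one attempt and no reset: what is moved stays moved. The work goes in short steps, Python scripts to look and compute and a shell command to move; the robot and the scene stay as the last step left them, time stands still between calls to the robot, and variables do not carry over. Pictures are saved under pics/ and viewed, and the job is handed in when it is done.

```bash
ls; mkdir -p pics; python3 - <<'E'
from workcell import readout, viewer, ctrl
import cv2,json
print(readout.sense())
for n in ("side","top","wrist"):
    m=viewer.camera_model(n); print(n,m)
    im=viewer.snapshot(n); cv2.imwrite(f"pics/{n}0.png",im[:,:,::-1])
E
```

```text
pics
{'t': 0.0, 'joints': array([6.82976285e+01, 1.38325848e+01, 2.13144663e-01, 7.65017621e+01,
       9.41653824e-05, 8.99979581e+01]), 'qd': array([-0.05474662,  0.00551124, -0.02576763,  0.06942829,  0.07981986,
       -0.04988354]), 'effort': array([ 2.17155930e-04, -3.72321117e+01,  2.52407169e+01,  1.70170027e-02,
        9.52359983e-05, -3.96028810e-06]), 'tool_pos': array([0.18465634, 0.46396634, 0.2304058 ]), 'orientation': array([-1.79878798e+02, -9.84845141e-05,  1.58299670e+02]), 'wrist_force': array([0.233398  , 0.44287081, 0.14492865]), 'torque': array([-0.07158619, -0.02599714,  0.00258688]), 'opening': 1.0023213733243246}
side {'fx': 576.1720064944743, 'fy': 576.1720064944743, 'cx': 317.4471580618668, 'cy': 232.29404531580033, 'view': array([[ 0.92253716, -0.38567165, -0.01351159, -0.45741666],
       [-0.23520552, -0.53417059, -0.81199762,  0.19404667],
       [ 0.30594697,  0.75227599, -0.58350432,  1.3092648 ],
       [ 0.        ,  0.        ,  0.        ,  1.        ]])}
top {'fx': 478.43069207909224, 'fy': 478.43069207909224, 'cx': 316.08782910210925, 'cy': 252.68646521020756, 'view': array([[ 0.01163976, -0.99993097, -0.00160616,  0.02009246],
       [-0.99728209, -0.01149202, -0.0727762 ,  0.5186984 ],
       [ 0.07275272,  0.00244889, -0.997347  ,  1.1338801 ],
       [ 0.        ,  0.        ,  0.        ,  1.        ]])}
wrist {'fx': 347.7362813976847, 'fy': 347.7362813976847, 'cx': 320.07714356449236, 'cy': 235.85883453531343, 'view': array([[ 0.36937636,  0.9292782 , -0.00177245, -0.49877705],
       [ 0.89413089, -0.35488484,  0.27310565, -0.03582663],
       [ 0.25316211, -0.10246357, -0.96198241,  0.37838495],
       [ 0.        ,  0.        ,  0.        ,  1.        ]])}
```

View pics/top0.png

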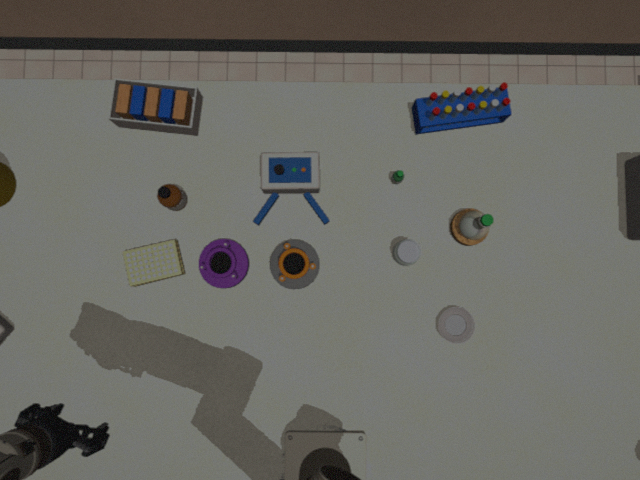

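View pics/side0.png

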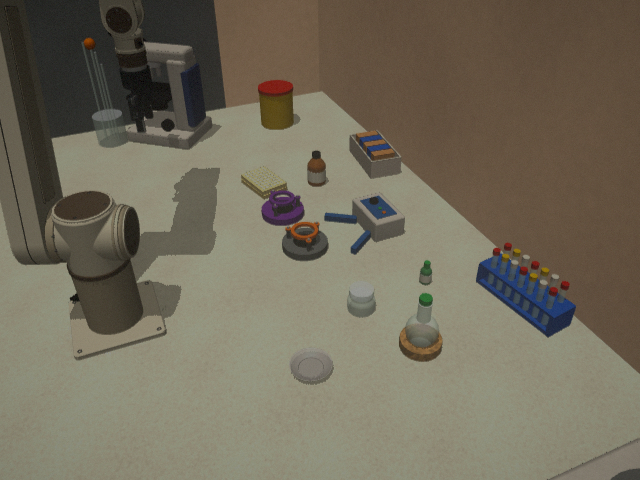

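View pics/wrist0.png

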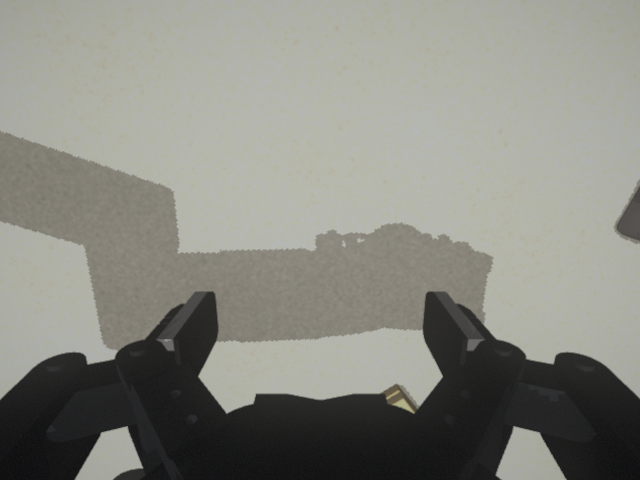

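```bash
cat > h.py <<'E'
from workcell import readout, viewer, ctrl
import cv2, numpy as np
def unproj(n,px,z,m=None):
    m=m or viewer.camera_model(n); V=m["view"];R=V[:3,:3];t=V[:3,3];c=-R.T@t
    d=R.T@np.array([(px[0]-m["cx"])/m["fx"],(px[1]-m["cy"])/m["fy"],1.])
    return c+d*(z-c[2])/d[2]
def proj(n,P,m=None):
    m=m or viewer.camera_model(n);V=m["view"];p=(V[:3,:3]@np.atleast_2d(P).T).T+V[:3,3]
    return np.c_[p[:,0]/p[:,2]*m["fx"]+m["cx"],p[:,1]/p[:,2]*m["fy"]+m["cy"]]
def crop(f,x,y,w,h,s,out):
    im=cv2.imread(f)[y:y+h,x:x+w]; cv2.imwrite(out,cv2.resize(im,None,fx=s,fy=s,interpolation=cv2.INTER_CUBIC))
E
python3 - <<'E'
from h import *
crop("pics/top0.png",190,140,160,160,5,"pics/c1.png") if 0 else crop("pics/top0.png",190,145,160,150,4,"pics/c1.png")
crop("pics/top0.png",380,160,130,100,6,"pics/c2.png")
crop("pics/side0.png",250,180,160,100,5,"pics/c3.png")
crop("pics/side0.png",340,250,110,110,5,"pics/c4.png")
E
```

```text
(no output)
```

View pics/c1.png

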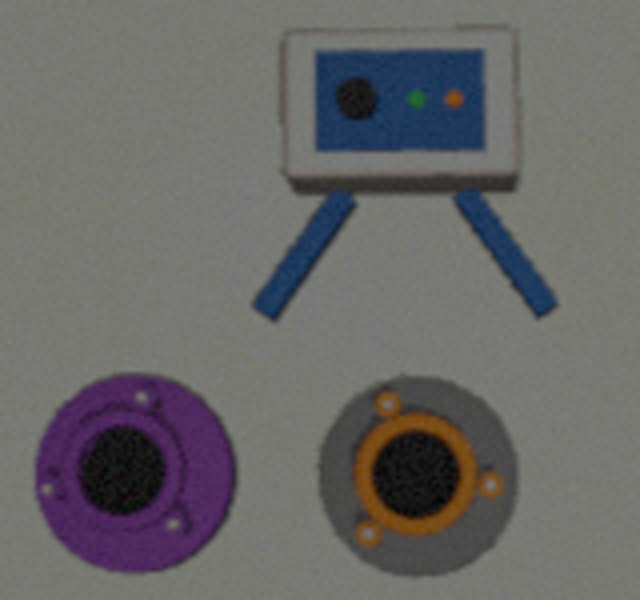

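View pics/c2.png

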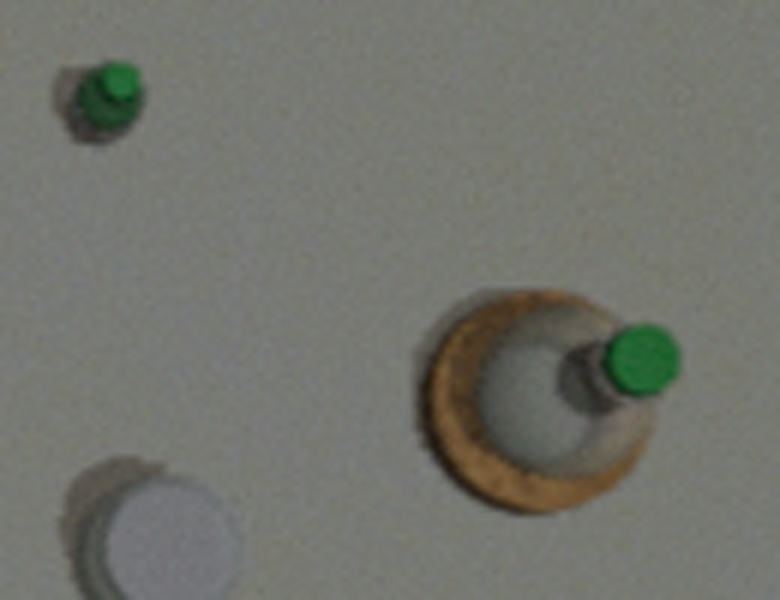

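View pics/c3.png

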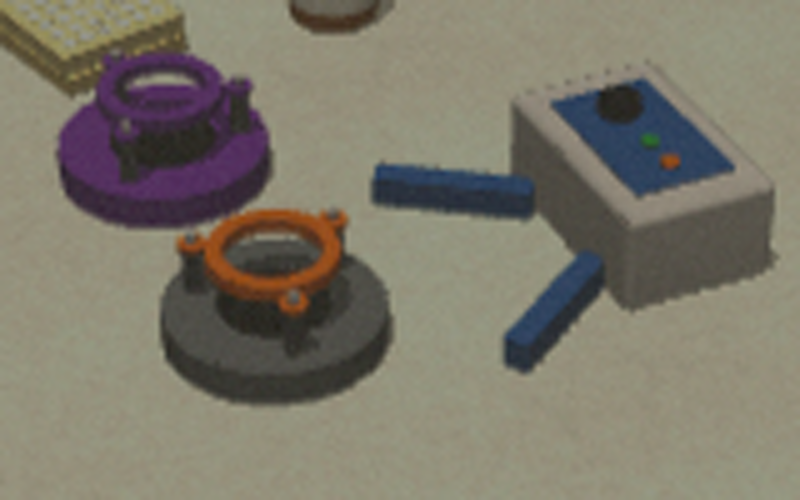

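View pics/c4.png

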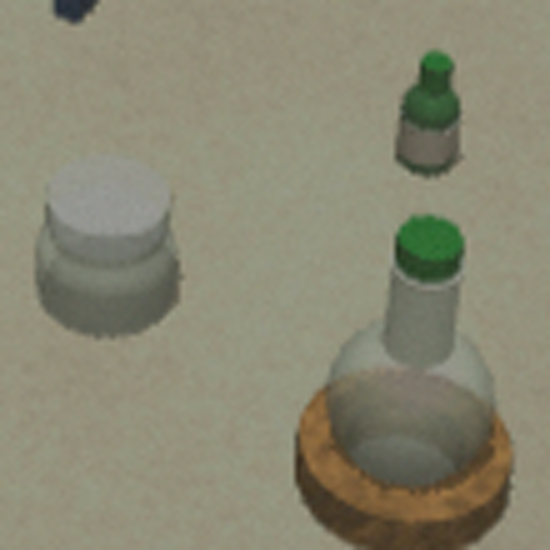

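```bash
python3 - <<'E'
from h import *
im=cv2.imread("pics/top0.png"); hsv=cv2.cvtColor(im,cv2.COLOR_BGR2HSV)
def comps(mask,box,amin=20):
    x,y,w,h=box; m=np.zeros_like(mask); m[y:y+h,x:x+w]=mask[y:y+h,x:x+w]
    cs,_=cv2.findContours(m.astype(np.uint8),cv2.RETR_EXTERNAL,cv2.CHAIN_APPROX_NONE)
    return [c for c in cs if cv2.contourArea(c)>amin]
print(hsv[264,275],hsv[264,335],hsv[209,266], hsv[247,294],hsv[220,487])
blue=(cv2.inRange(hsv,(95,110,30),(130,255,255)))
L=[]
for c in comps(blue,(240,190,100,40)):
    r=cv2.minAreaRect(c); b=cv2.boxPoints(r)
    w=np.array([unproj("top",p,0.02)[:2] for p in b]); 
    e=[(w[1]-w[0]),(w[2]-w[1])]; e=sorted(e,key=np.linalg.norm); d=e[1]/np.linalg.norm(e[1]); 
    if d[0]<0:d=-d
    print("wall",r,[np.linalg.norm(q) for q in e],w.mean(0),np.degrees(np.arctan2(d[1],d[0])),w.round(4).tolist())
    L.append((w.mean(0),d))
(a,u),(b,v)=L; s=np.linalg.solve(np.c_[u,-v],b-a); ap=a+s[0]*u; x=(u+v);x/=np.linalg.norm(x)
print("apex",ap,"yaw",np.degrees(np.arctan2(x[1],x[0])),"origin",ap-x*0.068/np.sin(np.radians(35)))
# grey cradle by difference to table in saturation/val
roi=(262,232,66,64)
bg=cv2.medianBlur(im,5); g=cv2.cvtColor(bg,cv2.COLOR_BGR2GRAY); print(g[264,335],g[264,275])
mask=((g<(int(g[264,335])+int(g[264,276]))/2)|(cv2.medianBlur(hsv,3)[:,:,1]>100))*255
for c in comps(mask,roi,500):
    e=cv2.fitEllipse(cv2.convexHull(c)); print("base",e, unproj("top",e[0],.022), unproj("top",e[0],.011))
orr=cv2.inRange(hsv,(5,120,60),(22,255,255))
for c in comps(orr,roi,200):
    (cx,cy),r=cv2.minEnclosingCircle(c)
    print("ring",cv2.boundingRect(c))
gr=cv2.inRange(hsv,(50,100,50),(85,255,255))
for c in comps(gr,(380,150,130,90),10):
    e=cv2.fitEllipse(c); print("green",e,unproj("top",e[0],.1395),unproj("top",e[0],.062))
co=cv2.inRange(hsv,(5,80,50),(25,255,255))
for c in comps(co,(440,195,70,60),100):
    e=cv2.fitEllipse(cv2.convexHull(c)); print("cork",e,unproj("top",e[0],.024))
for n,p in (("jar",(406.5,250)),("dish",(455,324)),("amber",(171,196))): print(n,unproj("top",p,0.03))
# side: stopper
im=cv2.imread("pics/side0.png"); hsv=cv2.cvtColor(im,cv2.COLOR_BGR2HSV)
gr=cv2.inRange(hsv,(50,100,40),(85,255,255))
for c in comps(gr,(410,285,40,30),10):
    M=cv2.moments(c); p=(M["m10"]/M["m00"],M["m01"]/M["m00"]); print("side stopper",cv2.boundingRect(c),p,unproj("side",p,.1325))
E
```

```text
[ 0  0 73] [ 34  15 120] [107 180  92] [15 18 57] [ 68 176 100]
wall ((265.76751708984375, 207.84190368652344), (6.383873462677002, 36.05399703979492), 34.215702056884766) [np.float64(0.015617901211493108), np.float64(0.08768525691880122)] [0.62602662 0.14929374] -32.97917905981828 [[0.5936, 0.1796], [0.6671, 0.1319], [0.6584, 0.1189], [0.585, 0.1667]]
wall ((315.89190673828125, 207.35137939453125), (36.025516510009766, 5.734673500061035), 53.97262954711914) [np.float64(0.013977481475482533), np.float64(0.08791373137163627)] [0.62860589 0.02791097] 36.40844771301063 [[0.6598, 0.0596], [0.6682, 0.0484], [0.5974, -0.0038], [0.5891, 0.0074]]
apex [0.71495228 0.09159067] yaw 1.7146343265961743 origin [0.59645098 0.08804334]
120 72
base ((294.09765625, 263.6951599121094), (49.405845642089844, 50.715084075927734), 150.5505828857422) [0.49111728 0.07853831 0.022     ] [0.49165983 0.07906846 0.011     ]
ring (278, 243, 38, 39)
green ((486.7299499511719, 219.69578552246094), (10.61034107208252, 10.969425201416016), 98.38792419433594) [ 0.5855534 -0.3430324  0.1395   ] [ 0.59692376 -0.37061707  0.062     ]
green ((398.143310546875, 175.57037353515625), (8.103235244750977, 9.876700401306152), 28.381269454956055) [ 0.68039197 -0.15125797  0.1395    ] [ 0.69890412 -0.16440112  0.062     ]
cork ((469.34759521484375, 226.5630645751953), (36.13671875, 37.00969314575195), 134.75067138671875) [ 0.58535903 -0.34208771  0.024     ]
jar [ 0.52653664 -0.1896139   0.03      ]
dish [ 0.35269611 -0.30364003  0.03      ]
amber [0.6504681  0.37705714 0.03      ]
side stopper (419, 293, 14, 13) (425.46537842190014, 298.87278582930753) [ 0.58720315 -0.34579408  0.1325    ]
```

```bash
cat >> h.py <<'E'
def dockpts(x,y,yaw):
    a=np.radians(yaw);R=np.array([[np.cos(a),-np.sin(a)],[np.sin(a),np.cos(a)]])
    out=[]
    s35,c35=np.sin(np.radians(35)),np.cos(np.radians(35))
    # inner face point: mouth at |y|=80; inner line: normal (s35,c35) dist .06
    for sg in (1,-1):
        d=np.array([-c35,s35*sg]);n=np.array([s35,c35*sg])
        t0=(0.08*1-(n*0.06)[1]*sg)/s35
        P=[n*.06+d*t0,n*.06+d*(t0-.088),n*.076+d*(t0-.088),n*.076+d*t0]
        out.append([np.r_[R@p+[x,y],.02] for p in P])
    out.append([np.r_[R@np.array(p)+[x,y],z] for p,z in (((.068,.05),0),((.068,-.05),0),((.068,-.05),.06),((.068,.05),.06))])
    return out
def circ(x,y,z,r):
    t=np.linspace(0,2*np.pi,60);return np.c_[x+r*np.cos(t),y+r*np.sin(t),0*t+z]
def draw(f,n,polys,out,box,s):
    im=cv2.imread(f);x,y,w,h=box
    im=cv2.resize(im[y:y+h,x:x+w],None,fx=s,fy=s,interpolation=cv2.INTER_CUBIC)
    for P in polys:
        p=(proj(n,np.array(P))-[x,y]+.5)*s-.5
        cv2.polylines(im,[np.round(p).astype(np.int32)],True,(0,255,255),1)
    cv2.imwrite(out,im)
E
python3 - <<'E'
from h import *
P=dockpts(.5965,.088,1.7)+[circ(.491,.0785,.022,.06),circ(.491,.0785,.058,.036)]
draw("pics/top0.png","top",P,"pics/d1.png",(240,145,100,150),4)
draw("pics/side0.png","side",P,"pics/d2.png",(270,180,140,100),5)
E
```

```text
(no output)
```

View pics/d1.png

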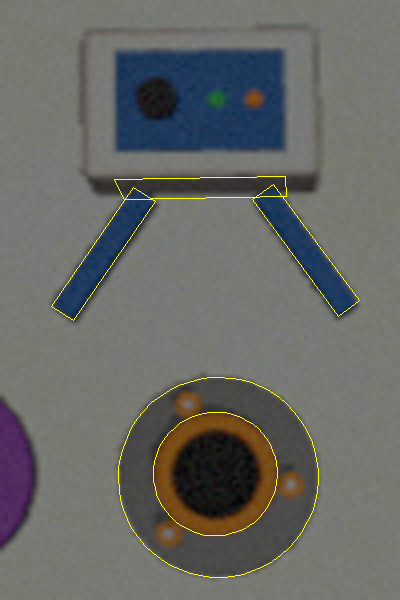

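View pics/d2.png

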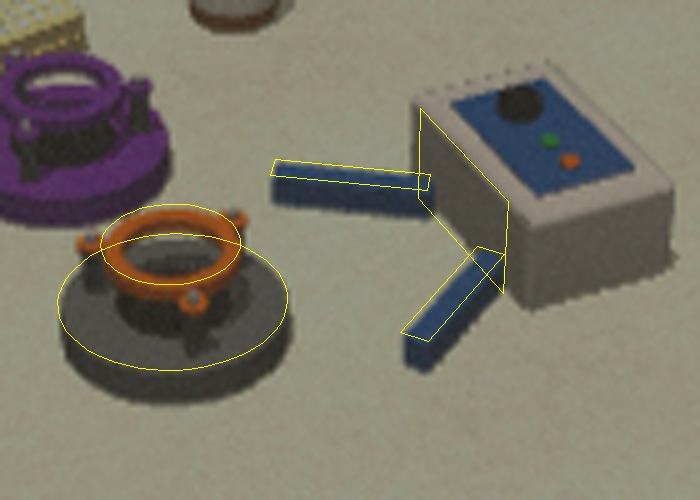

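The wanted cradle is the grey one with the orange ring at (294,264), not the purple one at (224,263). The wanted flask has its stopper at (487,220); the dropper at (398,176) and the rack could be mistaken for it. The crops confirm both choices.

```bash
python3 -m crank '{"slide":[[0.0264,-0.0494,0],[0.0264,-0.0494,0],[0.0264,-0.0494,0],[0.0264,-0.0494,0],[0.0264,-0.0494,0],[0.0264,-0.0494,-0.01],[0.0264,-0.0494,-0.02],[0.0264,-0.0494,-0.02],[0,0,-0.04],[0,0,-0.03],[0,0,0]],"roll":[0.059,0.059,0.059,0.059,0.059,0.059,0.059,0.059,0,0,0]}' 0.05 30
python3 - <<'E'
from h import *
s=readout.sense();print(s["tool_pos"],s["orientation"],s["joints"].round(1),s["wrist_force"])
m=viewer.camera_model("wrist");im=viewer.snapshot("wrist");cv2.imwrite("pics/w1.png",im[:,:,::-1])
draw("pics/w1.png","wrist",[circ(.491,.0785,.022,.06),circ(.491,.0785,.058,.036)]+dockpts(.5965,.088,1.7),"pics/w1d.png",(0,0,640,480),1)
E
```

```text
t: 1.52
tool_pos: [0.3937, 0.0686, 0.1093]
orientation: [-180.0, -0.4, -174.7]
wrist_force: [-0.6, 0.7, 0.2]
opening: 0.582
[0.3936875  0.06864338 0.10931899] [-179.97356427   -0.35176828 -174.70152896] [  9.9   8.7 -25.7  56.    0.    4.6] [-0.59666085  0.68283842  0.17004496]
```

View pics/w1d.png

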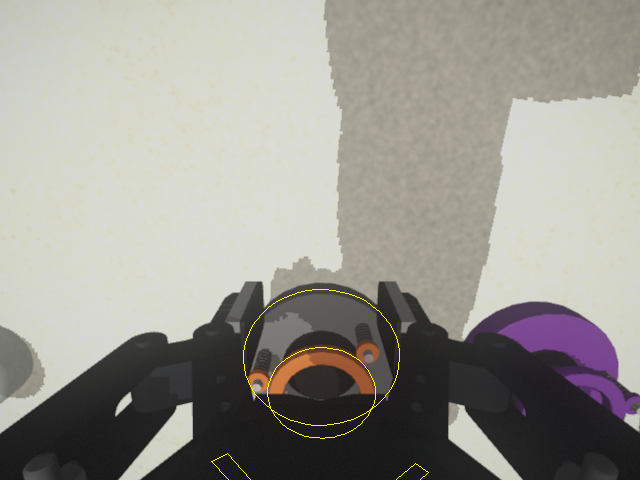

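```bash
python3 -m crank '{"slide":[[0,0,-0.05],[0,0,-0.04],[0,0,-0.012],[0.01,0.001,0],[0.01,0.001,0],[0.005,0.0005,0],[0.005,0.0005,0],[0.005,0.0005,0]],"roll":[0,0,0,0,0,0,0,0]}'
python3 - <<'E'
from h import *
cv2.imwrite("pics/s2.png",viewer.snapshot("side")[:,:,::-1]); crop("pics/s2.png",230,170,160,120,5,"pics/s2c.png")
E
```

```text
t: 2.58
tool_pos: [0.4273, 0.0724, 0.009]
orientation: [180.0, -0.4, -174.7]
wrist_force: [-12.0, -0.5, 9.4]
opening: 0.588
```

View pics/s2c.png

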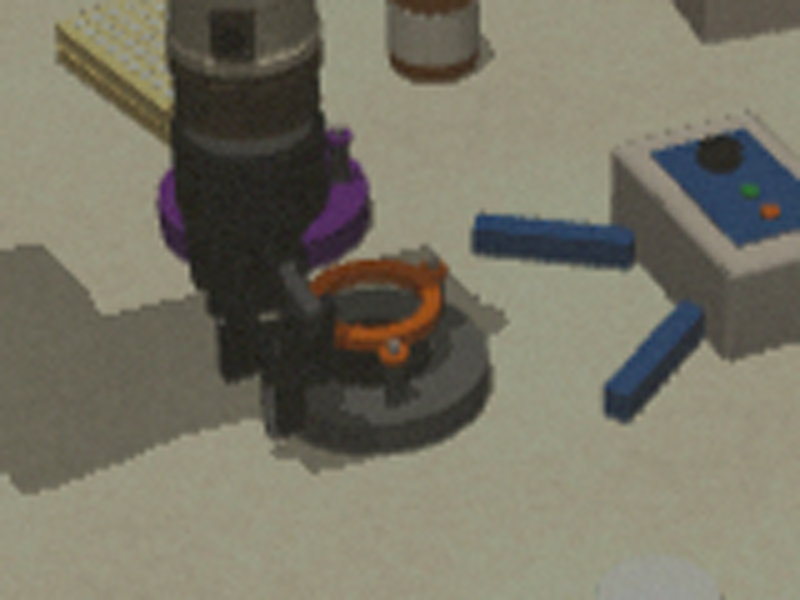

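```bash
python3 - <<'E'
from h import *
s=readout.sense();print(s["tool_pos"],s["wrist_force"],s["torque"])
cv2.imwrite("pics/w2.png",viewer.snapshot("wrist")[:,:,::-1])
cv2.imwrite("pics/t2.png",viewer.snapshot("top")[:,:,::-1]); crop("pics/t2.png",230,180,130,120,5,"pics/t2c.png")
E
```

```text
[0.42752333 0.07247971 0.00896233] [-8.90229621 -1.01941709  7.74846979] [-0.07916931  1.60828242  0.01499888]
```

View pics/w2.png

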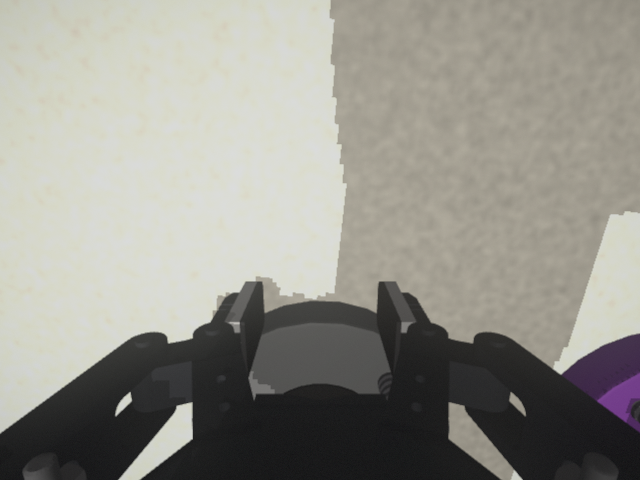

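View pics/t2c.png

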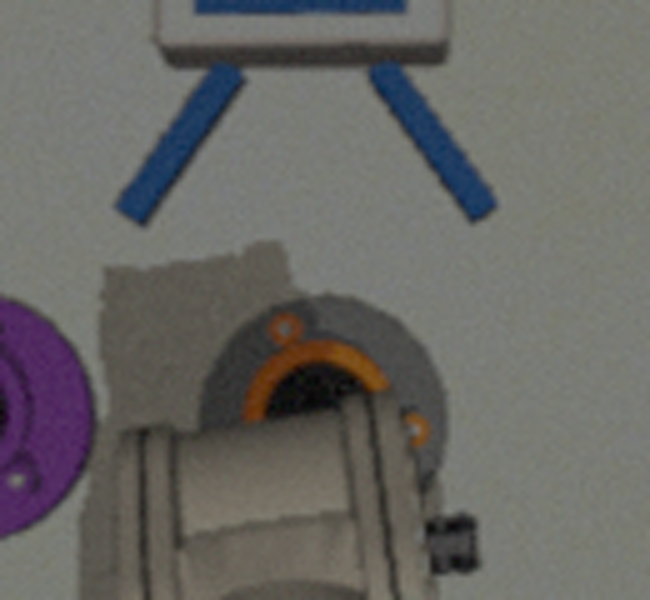

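```bash
python3 -m crank '{"slide":[[-0.008,-0.0008,0],[0,0,0]],"roll":[0,0]}'; python3 -m crank '{"slide":[[0,0,0.004],[0,0,0]],"roll":[0,0]}'
```

```text
t: 2.98
tool_pos: [0.4228, 0.072, 0.0094]
orientation: [-180.0, 0.0, -174.7]
wrist_force: [0.5, -0.8, -0.1]
opening: 0.586
t: 3.22
tool_pos: [0.424, 0.0722, 0.0138]
orientation: [180.0, 0.1, -174.7]
wrist_force: [0.6, 0.6, -0.5]
opening: 0.584
```

```bash
python3 -m crank '{"slide":[[0,0,-0.003],[0.008,0.0008,0],[0.012,0.0011,0],[0.012,0.0011,0],[0.012,0.0011,0],[0.012,0.0011,0]],"roll":[0,0,0,0,0,0]}'
python3 - <<'E'
from h import *
cv2.imwrite("pics/t3.png",viewer.snapshot("top")[:,:,::-1]); crop("pics/t3.png",230,150,130,120,5,"pics/t3c.png")
E
```

```text
t: 3.98
tool_pos: [0.4763, 0.0769, 0.0095]
orientation: [-180.0, -0.4, -174.7]
wrist_force: [-7.9, -0.8, 5.5]
opening: 0.585
```

View pics/t3c.png

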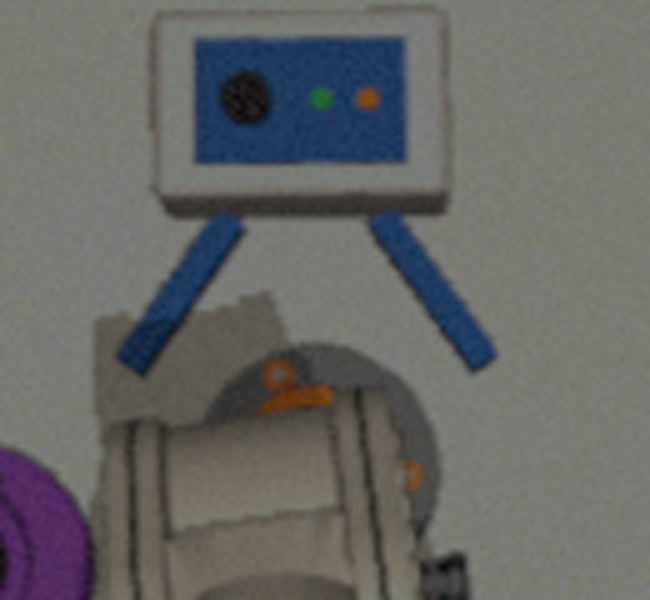

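```bash
python3 -m crank '{"slide":[[0.012,0.0012,0],[0.012,0.0012,0],[0.012,0.0012,0],[0.01,0.001,0],[0.004,0.0004,0],[0,0,0]],"roll":[0,0,0,0,0,0]}'
python3 -m crank '{"slide":[[0.003,0,0],[0,0,0]],"roll":[0,0]}'
python3 -m crank '{"slide":[[0.003,0,0],[0,0,0]],"roll":[0,0]}'
```

```text
t: 4.78
tool_pos: [0.5298, 0.0823, 0.0101]
orientation: [-180.0, 0.1, -174.7]
wrist_force: [-0.9, -0.3, -0.3]
opening: 0.587
t: 5.03
tool_pos: [0.5318, 0.0822, 0.0102]
orientation: [180.0, -0.0, -174.7]
wrist_force: [-2.4, 0.4, -1.8]
opening: 0.586
t: 5.28
tool_pos: [0.5336, 0.0824, 0.01]
orientation: [180.0, -0.2, -174.6]
wrist_force: [-5.8, 0.9, 1.5]
opening: 0.583
```

```bash
python3 -m crank '{"slide":[[0.002,0,0],[0,0,0]],"roll":[0,0]}'
python3 -m crank '{"slide":[[0.002,0,0],[0,0,0]],"roll":[0,0]}'
python3 - <<'E'
from h import *
cv2.imwrite("pics/t4.png",viewer.snapshot("top")[:,:,::-1]); crop("pics/t4.png",230,150,130,120,5,"pics/t4c.png")
E
```

```text
t: 5.52
tool_pos: [0.5338, 0.0823, 0.0099]
orientation: [180.0, -0.4, -174.6]
wrist_force: [-9.2, 0.5, 3.7]
opening: 0.589
t: 5.78
tool_pos: [0.5339, 0.0823, 0.0098]
orientation: [179.9, -0.6, -174.6]
wrist_force: [-13.3, -0.8, 8.3]
opening: 0.587
```

View pics/t4c.png

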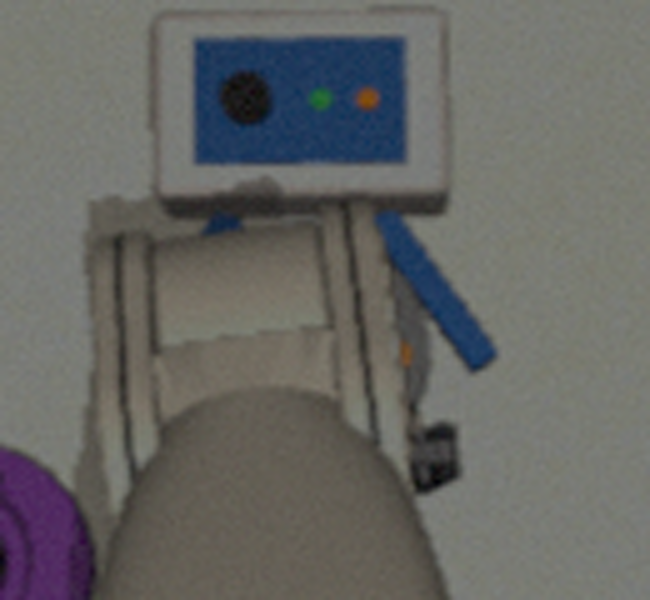

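```bash
python3 -m crank '{"slide":[[0.004,0,0],[0,0,0]],"roll":[0,0]}'
python3 -m crank '{"slide":[[0.004,0,0],[0,0,0]],"roll":[0,0]}'
python3 - <<'E'
from h import *
cv2.imwrite("pics/s4.png",viewer.snapshot("side")[:,:,::-1]); draw("pics/s4.png","side",[circ(.5965,.088,.022,.06)]+dockpts(.5965,.088,1.7),"pics/s4c.png",(270,180,140,100),5)
E
```

```text
t: 6.08
tool_pos: [0.5342, 0.0822, 0.0094]
orientation: [179.9, -1.0, -174.6]
wrist_force: [-21.7, 0.4, 13.3]
opening: 0.589
t: 6.32
tool_pos: [0.5345, 0.0821, 0.0091]
orientation: [179.9, -1.4, -174.6]
wrist_force: [-28.7, 0.1, 20.4]
opening: 0.586
```

View pics/s4c.png

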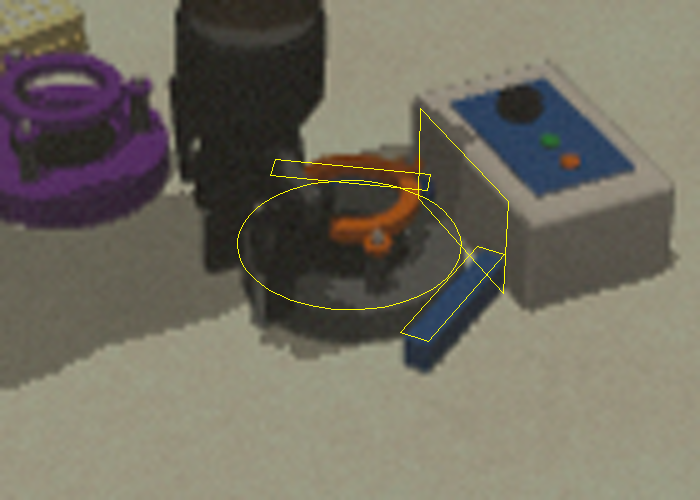

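```bash
python3 -m crank '{"slide":[[-0.006,0,0],[-0.006,0,0],[-0.01,0,0],[-0.02,-0.002,0],[-0.02,-0.002,0],[0,0,0.04],[0,0,0.06],[0,0,0.06],[-0.03,-0.05,0.03],[-0.02,-0.058,0.02],[0,0,0]],"roll":[0,0,0,0,0,0,0,0,0,0,0]}'
python3 - <<'E'
from h import *
s=readout.sense();print(s["tool_pos"],s["orientation"],s["joints"].round(1),s["wrist_force"])
cv2.imwrite("pics/t5.png",viewer.snapshot("top")[:,:,::-1]); draw("pics/t5.png","top",[circ(.5965,.088,.022,.06),circ(.5965,.088,.058,.036)]+dockpts(.5965,.088,1.7),"pics/t5c.png",(230,150,130,120),5)
E
```

```text
t: 7.75
tool_pos: [0.4384, -0.0288, 0.2214]
orientation: [-179.9, 0.5, -175.0]
wrist_force: [-0.0, -0.3, 0.0]
opening: 0.583
[ 0.43842998 -0.02876402  0.22138638] [-179.87603049    0.45319069 -175.00992531] [-3.7  6.8 -9.8 72.9 -0.1 -8.7] [-0.04495552 -0.27351822  0.02254705]
```

View pics/t5c.png

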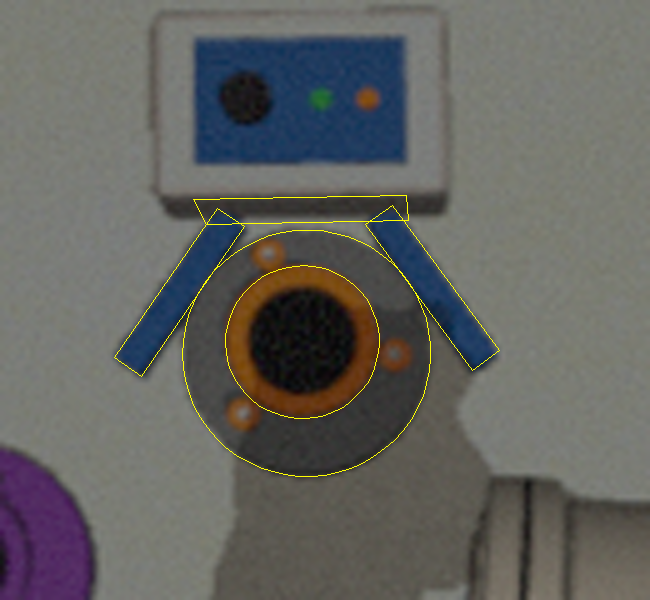

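```bash
python3 -m crank '{"slide":[[0.0245,-0.0523,0],[0.0245,-0.0523,0],[0.0245,-0.0523,0],[0.0245,-0.0523,0],[0.0245,-0.0523,0],[0.0245,-0.0523,0],[0,0,0],[0,0,0]],"roll":[0,0,0,0,0,0,0,0]}' 0.065
python3 - <<'E'
from h import *
s=readout.sense();print(s["tool_pos"],s["orientation"],s["joints"].round(1),s["wrist_force"])
m=viewer.camera_model("wrist")
cv2.imwrite("pics/w6.png",viewer.snapshot("wrist")[:,:,::-1])
draw("pics/w6.png","wrist",[circ(.5855,-.343,.1395,.0135),circ(.5855,-.343,.1255,.0135),circ(.5855,-.343,.024,.045)],"pics/w6d.png",(0,0,640,480),1)
cv2.imwrite("pics/t6.png",viewer.snapshot("top")[:,:,::-1]);crop("pics/t6.png",380,160,130,100,6,"pics/t6c.png")
E
```

```text
t: 8.8
tool_pos: [0.5848, -0.3384, 0.2168]
orientation: [179.9, -0.1, -174.6]
wrist_force: [-0.1, 0.2, 0.1]
opening: 0.761
[ 0.584773   -0.33836151  0.21675004] [ 1.79920396e+02 -6.29739417e-02 -1.74600960e+02] [-30.1  35.3  31.   85.8   0.  -35.5] [-0.10136293  0.21967449  0.09018967]
```

View pics/w6d.png

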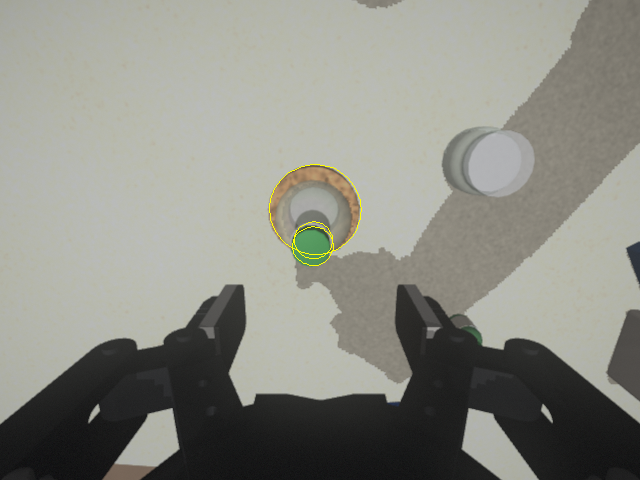

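View pics/t6c.png

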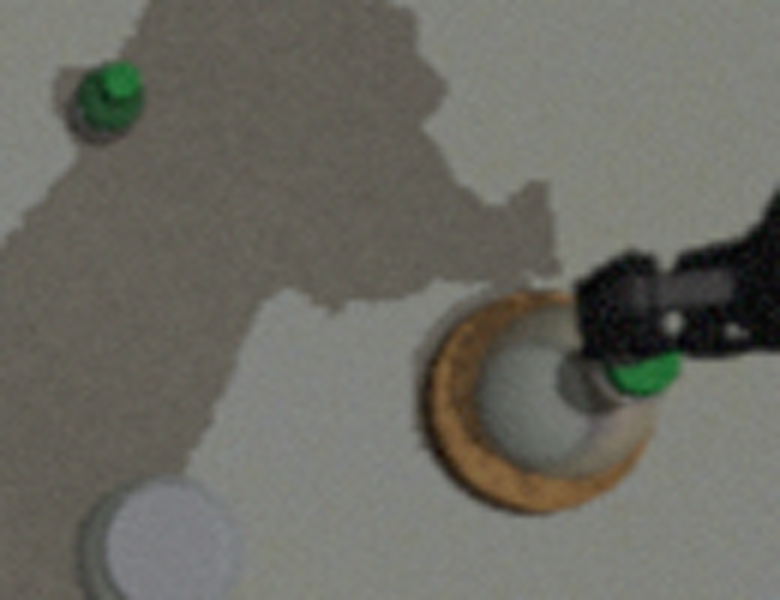

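```bash
python3 -m crank '{"slide":[[0.001,-0.0045,0],[0,0,-0.025],[0,0,-0.025],[0,0,0]],"roll":[0,0,0,0]}'
python3 - <<'E'
from h import *
s=readout.sense();print(s["tool_pos"])
m=viewer.camera_model("wrist")
cv2.imwrite("pics/w7.png",viewer.snapshot("wrist")[:,:,::-1])
hsv=cv2.cvtColor(cv2.imread("pics/w7.png"),cv2.COLOR_BGR2HSV); g=cv2.inRange(hsv,(50,100,40),(85,255,255)); g[:,:250]=0; g[:,390:]=0
cs,_=cv2.findContours(g,0,2); c=max(cs,key=cv2.contourArea); e=cv2.fitEllipse(c); print(e,cv2.boundingRect(c)); print(unproj("wrist",e[0],.1395,m),unproj("wrist",e[0],.135,m))
E
```

```text
t: 9.4
tool_pos: [0.5838, -0.3425, 0.1668]
orientation: [179.9, -0.2, -174.6]
wrist_force: [-0.3, 0.2, 0.4]
opening: 0.763
[ 0.58383836 -0.3425439   0.1667983 ]
((316.6109313964844, 276.2242736816406), (37.687767028808594, 48.58342361450195), 102.02527618408203) (292, 257, 48, 42)
[ 0.58486632 -0.34447608  0.1395    ] [ 0.58670579 -0.34434006  0.135     ]
```

View pics/w7.png

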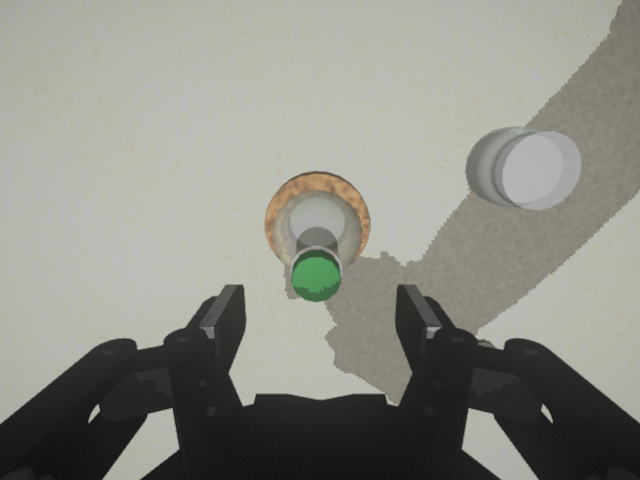

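```bash
python3 -m crank '{"slide":[[0.0015,-0.0012,-0.025],[0,0,-0.025],[0,0,-0.02],[0,0,-0.006],[0,0,0]],"roll":[0,0,0,0,0]}'
python3 - <<'E'
from h import *
s=readout.sense();print(s["tool_pos"],s["wrist_force"])
cv2.imwrite("pics/w8.png",viewer.snapshot("wrist")[:,:,::-1])
cv2.imwrite("pics/s8.png",viewer.snapshot("side")[:,:,::-1]);crop("pics/s8.png",340,220,150,150,4,"pics/s8c.png")
E
```

```text
t: 10.07
tool_pos: [0.5872, -0.3453, 0.0935]
orientation: [-179.9, 0.1, -174.7]
wrist_force: [-0.4, 1.1, 0.2]
opening: 0.765
[ 0.58718908 -0.34528861  0.09351189] [-0.36462694  1.08365768  0.17122462]
```

View pics/w8.png

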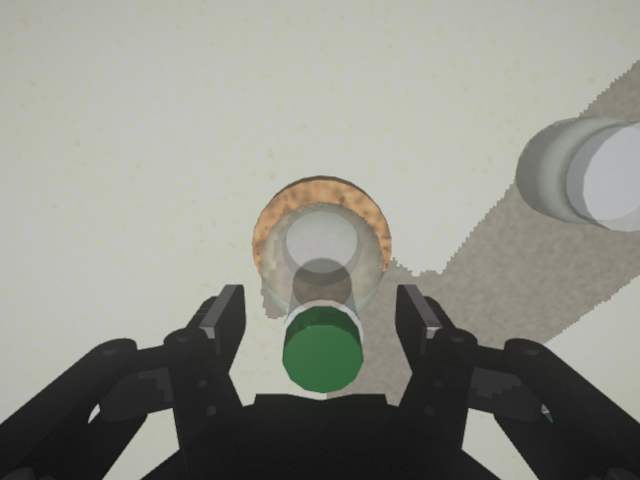

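View pics/s8c.png

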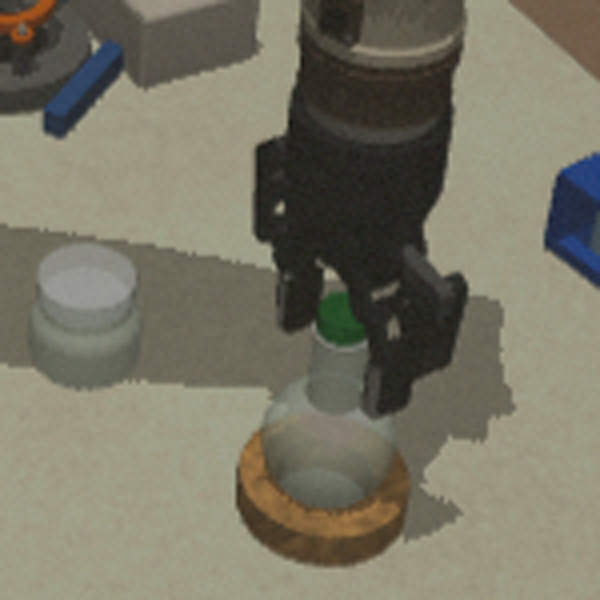

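```bash
python3 -m crank '{"slide":[[-0.0015,0.0008,-0.003],[0,0,0]],"roll":[0,0]}'
python3 -m crank '{"slide":[[0,0,0],[0,0,0],[0,0,0],[0,0,0],[0,0,0],[0,0,0]],"roll":[0,0,0,0,0,0]}' 0.015 60
```

```text
t: 10.42
tool_pos: [0.585, -0.3442, 0.0895]
orientation: [-180.0, 0.0, -174.7]
wrist_force: [-0.2, 0.2, 0.3]
opening: 0.762
t: 11.18
tool_pos: [0.5852, -0.3444, 0.0895]
orientation: [-180.0, 0.0, -174.7]
wrist_force: [0.4, 0.7, 2.2]
opening: 0.316
```

```bash
python3 -m crank '{"slide":[[0,0,0.01],[0,0,0.025],[0,0,0.03],[0,0,0.03],[0,0,0]],"roll":[0,0,0,0,0]}'
python3 - <<'E'
from h import *
s=readout.sense();print(s["tool_pos"],s["wrist_force"])
cv2.imwrite("pics/w9.png",viewer.snapshot("wrist")[:,:,::-1])
cv2.imwrite("pics/s9.png",viewer.snapshot("side")[:,:,::-1]);crop("pics/s9.png",340,180,150,150,4,"pics/s9c.png")
E
```

```text
t: 11.8
tool_pos: [0.5867, -0.3451, 0.1876]
orientation: [-179.8, 0.3, -174.7]
wrist_force: [1.1, 0.1, -1.4]
opening: 0.309
[ 0.58672224 -0.34509823  0.18763265] [ 1.06198769  0.13061928 -1.42936412]
```

View pics/s9c.png

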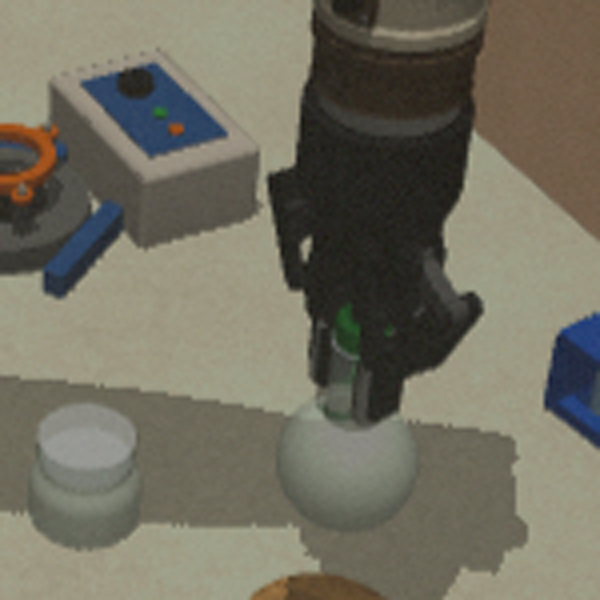

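View pics/w9.png

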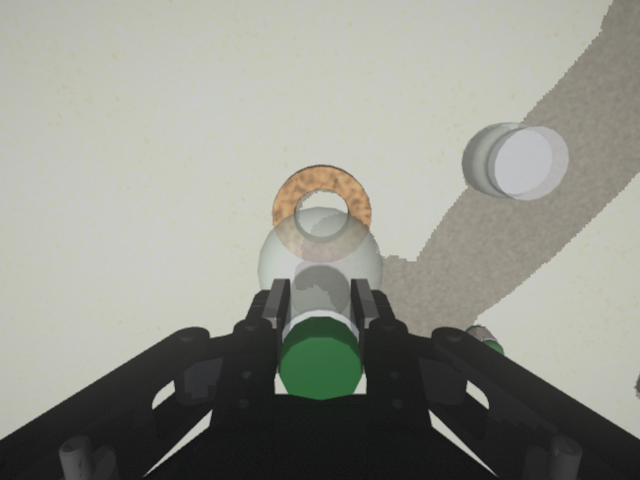

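```bash
python3 -m crank '{"slide":[[0.001,0.02,0],[0.001,0.04,0],[0.001,0.05,0],[0.001,0.05,0],[0.001,0.05,0],[0.001,0.05,0],[0.001,0.05,0],[0.001,0.05,0],[0.001,0.04,0],[0.001,0.032,0],[0,0,0],[0,0,0]],"roll":[0,0,0,0,0,0,0,0,0,0,0,0]}'
python3 - <<'E'
from h import *
s=readout.sense();print(s["tool_pos"],s["wrist_force"],s["joints"].round(1))
cv2.imwrite("pics/w10.png",viewer.snapshot("wrist")[:,:,::-1])
draw("pics/w10.png","wrist",[circ(.5965,.088,.058,.036),circ(.5965,.088,.058,.026),circ(.5965,.088,.022,.06)],"pics/w10d.png",(0,0,640,480),1)
E
```

```text
t: 13.4
tool_pos: [0.594, 0.0881, 0.1832]
orientation: [-180.0, -0.1, -174.6]
wrist_force: [0.1, 0.6, -0.9]
opening: 0.312
[0.59396779 0.08807662 0.18319249] [ 0.09445167  0.55129463 -0.85186697] [ 8.4 26.7 11.7 75.1 -0.   3. ]
```

View pics/w10d.png

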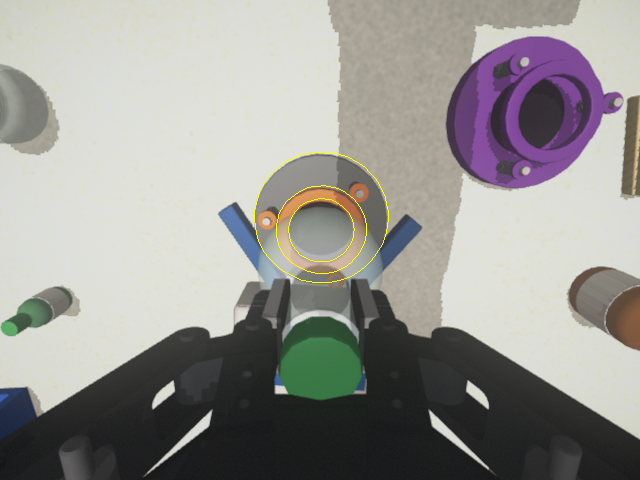

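```bash
python3 -m crank '{"slide":[[0.002,0,-0.02],[0,0,-0.02],[0,0,-0.01],[0,0,0],[0,0,0]],"roll":[0,0,0,0,0]}'
python3 - <<'E'
from h import *
s=readout.sense();print(s["tool_pos"],s["wrist_force"])
cv2.imwrite("pics/w11.png",viewer.snapshot("wrist")[:,:,::-1])
x,y,z=s["tool_pos"]
draw("pics/w11.png","wrist",[circ(.5965,.088,.058,.036),circ(.5965,.088,.058,.026),circ(.5965,.088,.022,.06)],"pics/w11d.png",(160,120,320,240),2)
cv2.imwrite("pics/s11.png",viewer.snapshot("side")[:,:,::-1]);crop("pics/s11.png",290,130,130,130,4,"pics/s11c.png")
E
```

```text
t: 14.08
tool_pos: [0.5977, 0.0874, 0.1351]
orientation: [180.0, 0.1, -174.7]
wrist_force: [0.3, 0.0, -1.1]
opening: 0.313
[0.59770077 0.08743769 0.13510488] [ 0.34894843  0.01607928 -1.06621524]
```

View pics/w11d.png

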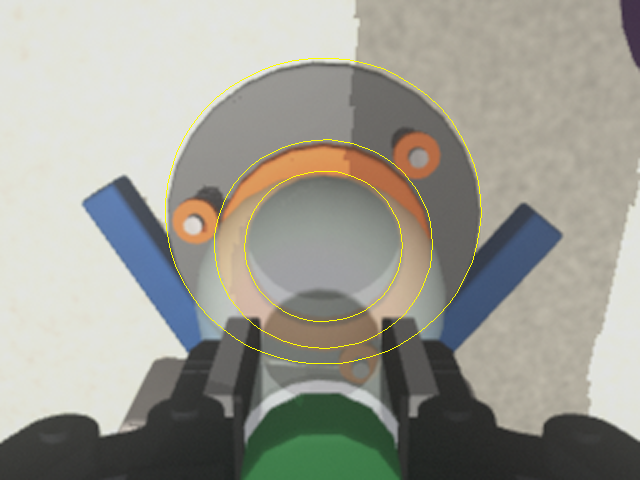

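View pics/s11c.png

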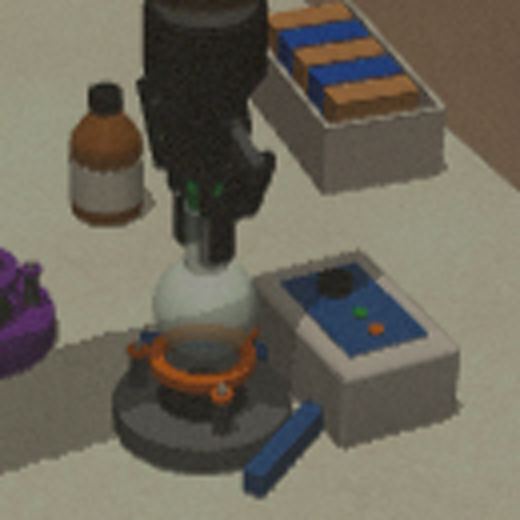

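```bash
python3 -m crank '{"slide":[[0,0,-0.008],[0,0,-0.004],[0,0,0]],"roll":[0,0,0]}'
python3 -m crank '{"slide":[[0,0,-0.003],[0,0,-0.003],[0,0,0]],"roll":[0,0,0]}'
python3 -m crank '{"slide":[[0,0,-0.003],[0,0,-0.002],[0,0,0]],"roll":[0,0,0]}'
```

```text
t: 14.55
tool_pos: [0.597, 0.0879, 0.1224]
orientation: [180.0, 0.0, -174.7]
wrist_force: [-1.6, 0.6, 3.1]
opening: 0.31
t: 14.92
tool_pos: [0.5972, 0.0879, 0.1165]
orientation: [180.0, 0.0, -174.7]
wrist_force: [-1.9, 0.5, 5.2]
opening: 0.315
t: 15.3
tool_pos: [0.5973, 0.0879, 0.112]
orientation: [180.0, 0.0, -174.7]
wrist_force: [-3.4, 0.8, 7.4]
opening: 0.314
```

```bash
python3 -m crank '{"slide":[[0,0,-0.003],[0,0,-0.002],[0,0,0]],"roll":[0,0,0]}'
python3 -m crank '{"slide":[[0,0,-0.002],[0,0,0]],"roll":[0,0]}'
python3 -m crank '{"slide":[[0,0,-0.002],[0,0,0]],"roll":[0,0]}'
```

```text
t: 15.68
tool_pos: [0.5973, 0.0879, 0.1075]
orientation: [180.0, 0.1, -174.7]
wrist_force: [-4.6, 0.8, 8.8]
opening: 0.309
t: 15.92
tool_pos: [0.5974, 0.088, 0.1065]
orientation: [180.0, 0.1, -174.7]
wrist_force: [-5.7, -0.1, 12.7]
opening: 0.309
t: 16.18
tool_pos: [0.5977, 0.0881, 0.1062]
orientation: [180.0, 0.2, -174.7]
wrist_force: [-7.6, 0.1, 20.5]
opening: 0.313
```

```bash
python3 -m crank '{"slide":[[0,0,-0.001],[0,0,0],[0,0,0],[0,0,0]],"roll":[0,0,0,0]}'
python3 - <<'E'
from h import *
s=readout.sense();print(s["tool_pos"],s["wrist_force"],s["orientation"])
cv2.imwrite("pics/w12.png",viewer.snapshot("wrist")[:,:,::-1])
draw("pics/w12.png","wrist",[circ(.597,.088,.042,.036),circ(.597,.088,.022,.06)],"pics/w12d.png",(160,120,320,240),2)
cv2.imwrite("pics/s12.png",viewer.snapshot("side")[:,:,::-1]);crop("pics/s12.png",290,150,120,110,5,"pics/s12c.png")
cv2.imwrite("pics/t12.png",viewer.snapshot("top")[:,:,::-1])
E
```

```text
t: 16.68
tool_pos: [0.5978, 0.0881, 0.1061]
orientation: [180.0, 0.2, -174.7]
wrist_force: [-9.2, 0.4, 24.8]
opening: 0.313
[0.59776921 0.08808469 0.10610724] [-9.20799424  0.3994369  24.76999966] [ 179.96631113    0.24732515 -174.65882594]
```

View pics/w12d.png

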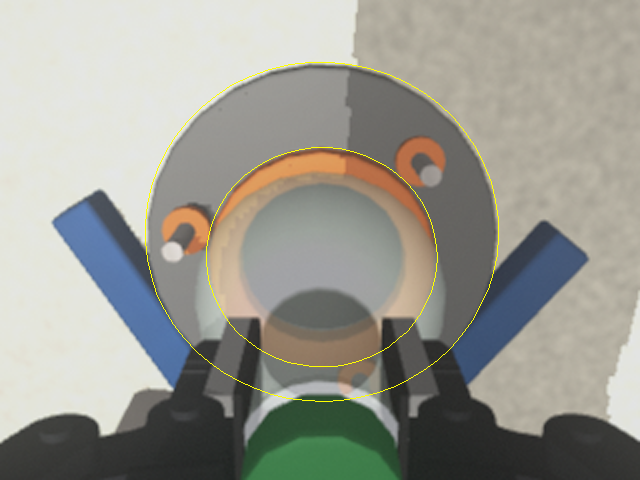

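View pics/s12c.png

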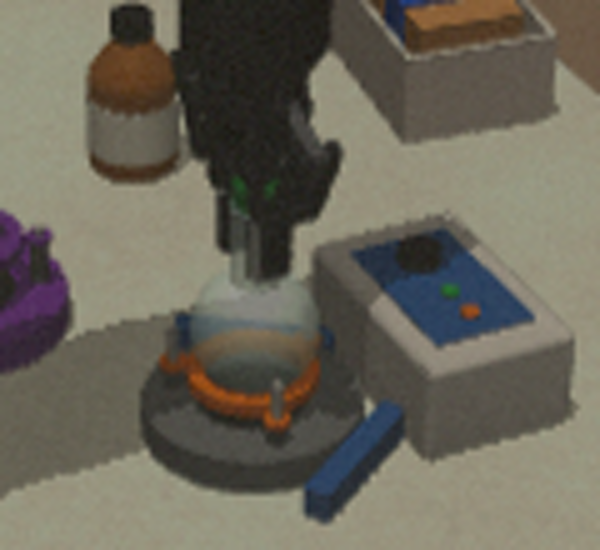

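View pics/t12.png

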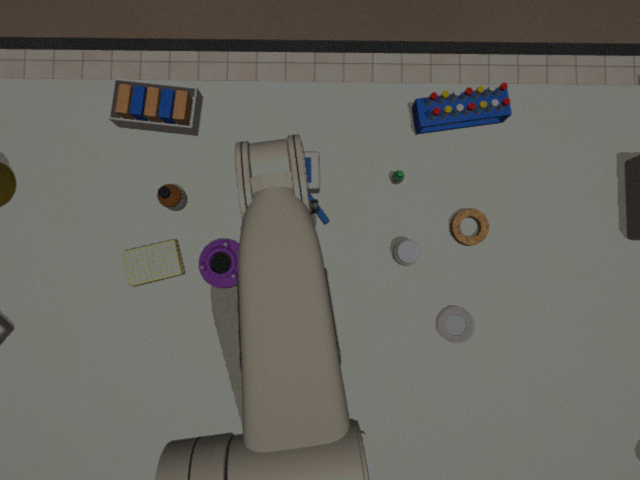

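The wrist view shows the posts standing clear of the lowered ring and the base seated between both walls. In the top view the bystanders are at the same pixels as before.

```bash
python3 - <<'E'
from h import *
ctrl.job_done(); s=readout.sense();print(s["t"],s["tool_pos"],s["wrist_force"])
E
```

```text
the job is handed in; nothing more can be done
the job is handed in; nothing more can be done
```

The job is handed in at about 17 s of the 64 s allowed. The cradle is in the dock and the gripper is holding the flask pressed down in its ring.

- **Cradle:** I pushed the grey cradle with the orange ring (not the purple look-alike) with two fingertips. At the end it stopped moving while the push rose to 29 N. The top view then showed its base touching both walls, within about 1 px of the dock model.
- **Flask:** I gripped it by the neck with 60 N, carried it over and set it upright in the ring. It pressed down about 16 mm and stopped with the gripper tip at 0.106 m, where I expected full travel.
- **Last checks:**
  - The wrist force was 25 N upward, more than the springs' 12 N, which fits the ring being against its stop. About 9 N was pushing sideways, holding the cradle into the dock.
  - The posts stood clear of the lowered ring, and the bystanders visible in the top view had not moved.
- **Small disagreements:** The side camera was about 1 px off, and the wrist view put the ring about 0.5–1 mm deeper than the top view did. During the push I saw an unexpected upward force of up to 20 N, which disappeared when I backed off. I took it for friction at the fingertips.
- **After hand-in:** I could not read the robot's state again, because the readout was refused once the job was in.

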